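Clamp a stay rod in the V-blocks and click the torque knob home

ROBOT

A 6-joint arm with a two-finger parallel gripper is mounted at the origin on the work surface. World frame = base frame: x ahead of the robot, y to its left, z up, the work surface at z = 0. Lengths are in m, angles in rad, forces in N, time in s.
With the tool pointing down it reaches from about 0.2 to 0.875 m from the base axis. Payload 3.4 kg.
Tool frame: the origin (TCP) lies between the finger pads; the fingertips stand 25 mm ahead of it and the grasp point (between the pads) lies 6 mm ahead of it (r.nose_length is the z of the fingertips in the tool frame, in m); z points along the fingers, y is the line along which they close (so a half turn about z gives the same grasp; the last joint's range is limited). The gripper opens to 94 mm and grips with 3 to 60 N. Pads are 16 mm wide; open, the fingers measure 119 mm over their backs; the gripper's body (75 mm by 177 mm) begins 78 mm behind the grasp point.
Start: joints at [-1.227, 0.276, 1.505, -0, 1.361, -0.121], TCP at [0.258, -0.514, 0.23] pointing down, gripper open.
Joint ranges: [-2.89, 2.89], [-0.75, 2.08], [0.22, 2.7], [-1.18, 4.32], [0.11, 2.71], [-2.7, 2.7]. Speed limits (rad/s): [2.57, 2.57, 3.14, 3.14, 3.14, 3.14].

INTERFACE

Orientations are given as a unit quaternion [w, x, y, z].
In Python, from plant import r, gripper_to, inverse_kinematics, vision, models, telemetry gives the robot as it stands. Calls block until the motion is done:
- r.move_to(position, orientation): joint-space move of the TCP to a pose.
- r.move_l(position, rot=None, vel=0.15, guard=None): straight line of the TCP; rot=None keeps the orientation; vel is the mean speed in m/s. With guard (N) it stops when the force on the tool has changed by that much, and returns True; else False.
- r.movej(angles): joint-space move.
- gripper_to(opening, f_grip=None): finger opening in m; f_grip is the grip in N (None keeps the last); returns when the fingers have stopped.
- r.hold(seconds).
- inverse_kinematics(position, orientation): joint angles nearest the present ones, or None.
- vision.snapshot(name): name is "scene" or "side" or "wrist"; returns the picture (480x640x3 uint8, red, green, blue); there is no depth.
- vision.get_calibration(name): a dict with "fx", "fy", "cx", "cy" (pixels), "position" and "orientation" of the camera in the world. Camera axes: x right, y down, z forward; pixel columns grow to the right and rows downward; lengths in m; the calibration is good to about 2 mm. A picture is of the moment at which its call begins: read the wrist's pose just before it. get_calibration takes no time and is no camera call; for the wrist camera it gives the pose at the moment of the call.
A pose or a line that the arm cannot do raises r.PlanningError and nothing moves.
- r.sign_off(): hands the job in; it is judged then, once.
Trained networks look in the newest picture that a camera, given by its name, has taken for a name from the list of things; names that differ only in an ending like _2 or _b are one class to them, and where a whole thing is asked for, a point or a joint stands for the part that bears it (a point fixed in the world has none). Each returns a list of dicts, best first, with "score" (0 to 1); they miss things now and then, are a little off and sometimes report something else, mostly with a low value. They report only what shows in the picture. A call takes as long as a camera call.
- models.boxes_of(thing, camera): "at" ([x, y, z] in m, in world coordinates, good to about 4 mm: the middle of the surface that is visible of it).
- models.regions_of(thing, camera): "pixels" (480x640 bool, what is visible of it).
- models.mark_of(thing, camera): "at" ([x, y, z] in m, in world coordinates, good to about 4 mm: a listed point, or the origin of a listed thing).
Readings, each from a call of its own:
- telemetry.current_t(): time.
- telemetry.current_joints(): joint angles.
- telemetry.current_dq(): joint speeds.
- telemetry.current_joint_efforts(): joint torques, N m.
- telemetry.current_ee_pos(): TCP position.
- telemetry.current_tool_rot(): TCP orientation.
- telemetry.current_wrist_force(): force on the tool from outside, world axes, zero at the start.
- telemetry.current_torque(): the same for the moment, N m.
- telemetry.current_opening(): finger opening in m.
- telemetry.current_finger_force(): force on a finger pad.
Only numpy, scipy, OpenCV 4.12 (cv2) and the standard library are available. Lean on these libraries where they do the work, as an engineer would, in place of code of your own. Each camera call takes 0.05 s, during which the arm holds its last target. There are 200 camera calls.

TASK

Lay the longer of the two aluminium rods gently (no dropping) in the two V-blocks of the clamping fixture, centred lengthwise, so that it can be filed. Then swing the strap over it against its stop, and turn the black torque knob on the strap clockwise until it clicks past its detent and the pad holds the rod; stop at the click, do not wind it on. Leave the shorter rod on its rest and do not disturb the other things on the bench.

Things in the scene. Friction and masses are not known exactly. Their poses are not given: they have to be found in the camera images.
- rod_center (a point): Centre of the longer loose rod, to be clamped: plain aluminium, 24 mm diameter, 200 mm long, about 0.24 kg. x axis along the rod. It starts in the notches of a wooden rest, axis 37 mm above the table. The shorter rod lies parallel, 80 mm away (axis to axis), on either side.
- stub_center (a point): Centre of the shorter rod that stays on the rest: same aluminium and diameter (24 mm), 130 mm long. x axis along the rod.
- rest: Wooden rest, fixed: board 110 mm (x) by 160 mm (y), 8 mm high, with two notched rails across it at x = -42 and +42 mm, free gap 72 mm between them, tops 30 mm high. The rods lie along x at y = -40 and +40 mm. Origin: centre of its underside.
- fixture: Clamping fixture, fixed. Origin: centre of the underside of its steel base plate (190 mm along x, 100 mm along y, 10 mm thick). x runs along the 90 degree groove of two V-blocks centred at x = -60 and +60 mm, each 30 mm long, 72 mm wide, tops 55 mm high; 90 mm free gap between them. z up. The strap's post (20 mm diameter, strap boss 26 mm) stands at x = 0, y = +95 mm on a tongue of the plate.
- seat (a point): Fixed point on the fixture where the rod's centre belongs when it lies home and centred: 52 mm above the table, x axis along the groove (groove vertex 17 mm lower).
- strap (a joint): Swing strap turning about the vertical post. 0 rad: closed against its stop, pointing from the post along the fixture's -y, knob over the rod's middle. Grows counter-clockwise seen from above as it opens (1.57: along the fixture's +x), to 2.0. Starts at 1.5 to 1.95. Stays where left; about 0.1 N m moves it. It can be pushed by its side with closed fingers.
- strap_push (a point): Mid-bar point of the strap, 45 mm from the post axis, 87 mm above the table. Aluminium bar 26 mm wide, 14 mm thick (80 to 94 mm high), reaching to 107 mm from the post axis. The point's -y axis points from post to knob, +x to the opening side: closing is pushing towards -x. A dark index collar with brass detent parts surrounds the knob, within 50 mm of its axis, 95 to 107 mm high.
- knob_grip (a point): On the torque knob's vertical axis, at the height to grip (126.5 mm above the table), 95 mm from the post axis. Black disc 48 mm across with two rim bumps, carrying an upright grip bar 42 mm long, 14 mm thick, 107 to 135 mm above the table. x axis along the bar: fingers close along its y. It turns clockwise only as far as needed: 1.5 to 2.8 rad from its start (see telltale), so by more than one grasp.
- telltale (a joint): Brass drag pin on the collar, m: starts at 0; the turning knob pushes it out to 0.0025 just after the click and it stays. Out over 0.0014 means clicked. The knob turns with 0.05 N m; the detent comes at an unknown angle: resistance rises for 0.2 rad to 0.2 to 0.3 N m, crests, then the knob snaps forward 0.2 rad and is loose again; that is the click.
- overrun (a joint): Second brass drag pin on the collar, m: starts at 0; pushed out over 0.0014 when the knob is wound on 0.7 rad past the crest of its detent, which must not happen.
- pad: Round steel pressure pad, 18 mm across, under the strap on the knob's axis, driven down 1.8 mm per rad of knob turn. Origin at its underside, 66.5 mm above the table at the knob's loosest, so it passes about 2 mm over a rod lying home (top at 64 mm). Sprung: presses the rod with about 5 to 16 N once the knob has clicked.
- putty_tin: Bystander, to be left alone: closed metal tin, 74 mm across, 85 mm high. Origin on its underside.
- putty_knife: Bystander, to be left alone: putty knife lying flat, 210 mm long, wooden handle. Origin on its underside.
- offcut: Bystander, to be left alone: white-painted wooden offcut, 150 x 35 x 22 mm. Origin on its underside.
- sprig_cup: Bystander, to be left alone: open steel cup, 68 mm across, 55 mm high. Origin on its underside.
- oil_jar: Bystander, to be left alone: amber glass jar, 60 mm across, 85 mm high. Origin on its underside.
- mallet: Bystander, to be left alone: hammer lying flat. Origin on its underside.

How it is judged:
On the way, in this order (a step that is already met when the one before it is completed fails the run):
1. the longer rod lies home in both V-blocks, centred lengthwise within 20 mm, let go (x of rod_center in the frame of fixture between -0.02 and 0.02 m and y of rod_center in the frame of fixture between -0.003 and 0.003 m and z of rod_center in the frame of fixture between 0.049 and 0.055 m and angle between the x axis of rod_center and the x axis of fixture, either way round below 0.05 rad and contact force between the fingers and rod below 0.1 N and linear speed of rod below 0.03 m/s), for 0.2 s.
2. the strap is swung over the rod against its stop (x of rod_center in the frame of fixture between -0.02 and 0.02 m and y of rod_center in the frame of fixture between -0.003 and 0.003 m and z of rod_center in the frame of fixture between 0.049 and 0.055 m and angle between the x axis of rod_center and the x axis of fixture, either way round below 0.05 rad and value of joint strap below 0.06 rad), for 0.2 s.
3. the knob is turned past its click (all of step 2 and value of joint telltale above 0.0014 m), for 0.2 s.
At the end, for the whole second after the job is handed in: The long rod rests home in both V-blocks (3 mm, 0.05 rad; centred lengthwise to 20 mm); strap within 0.06 rad of its stop; knob past its click (telltale pin out over 1.4 mm, overrun pin under), pad pressing the rod with over 2 N; the short rod on its rest, moved under 15 mm (all of step 3 and contact force between pad and rod above 2 N and linear speed of rod below 0.02 m/s and value of joint overrun below 0.0014 m and distance of stub_center from where it was at the start of the episode below 0.015 m); the robot touches nothing.
It fails at once if the knob is wound on past its click (overrun pin pushed out over 1.4 mm) (value of joint overrun above 0.0014 m).
It fails at once if the rod is dropped (falls freely faster than 0.5 m/s) (contact force between the fingers and rod below 0.05 N and linear speed of rod above 0.5 m/s).
It fails at once if the shorter rod is moved more than 30 mm (distance of stub_center from where it was at the start of the episode above 0.03 m).
It fails at once if another thing on the bench is moved more than 30 mm (distance of any of putty_tin, putty_knife, offcut, sprig_cup, oil_jar, mallet from where it was at the start of the episode above 0.03 m).
It also fails if it takes over 72 s, if anything falls off the work surface, if the arm or the gripper's body presses on something with over 40 N, if the wrist force passes 120 N, or if a joint passes its speed limit or range.

## Working session

There is one attempt and no reset: what is moved stays moved. The work goes in short steps, each a Python script; the robot and the scene stay as the last script left them, time stands still between calls to the robot, and variables do not carry over. Pictures are saved under pics/ and viewed, at most 10 in all, crops included, and the job is handed in when it is done.

```bash
ls; mkdir -p pics; cat > h.py <<'E'
import numpy as np, cv2
from plant import r, gripper_to, inverse_kinematics, vision, models, telemetry as t
from scipy.spatial.transform import Rotation as R
def snap(c,f=None):
    im=vision.snapshot(c)
    if f: cv2.imwrite('pics/'+f,im[:,:,::-1])
    return im
def down(yaw):  # tool z down, tool y axis (closing) at angle yaw in world
    y=np.array([np.cos(yaw),np.sin(yaw),0]); z=np.array([0,0,-1.]); x=np.cross(y,z)
    q=R.from_matrix(np.c_[x,y,z]).as_quat(); return [q[3],q[0],q[1],q[2]]
E
python3 - <<'E'
from h import *
for c in ("scene","side"):
    snap(c,c+'1.png'); k=vision.get_calibration(c); print(c,np.round(k['position'],3),np.round(k['orientation'],3),k['fx'])
    for n in ("rod_center","stub_center","rest","fixture","seat","strap_push","knob_grip"):
        print(n,[(np.round(d['at'],3).tolist(),round(d['score'],2)) for d in models.mark_of(n,c)[:3]])
E
```

```text
pics
scene [ 1.054 -1.001  0.784] [-0.468  0.848  0.223 -0.112] 606.4364280593209
rod_center [([0.551, -0.308, 0.038], 0.83)]
stub_center [([0.547, -0.226, 0.034], 0.74)]
rest [([0.547, -0.266, -0.002], 0.82), ([0.573, 0.25, 0.067], 0.24)]
fixture [([0.504, 0.118, 0.004], 0.6)]
seat [([0.504, 0.119, 0.053], 0.66), ([0.668, -0.067, -0.002], 0.57), ([0.39, -0.052, -0.003], 0.2)]
strap_push [([0.534, 0.228, 0.086], 0.76)]
knob_grip [([0.576, 0.254, 0.125], 0.69)]
side [0.244 0.705 0.67 ] [ 0.081 -0.172  0.87  -0.455] 453.66750795547597
rod_center [([0.554, -0.304, 0.034], 0.66), ([0.579, 0.257, 0.126], 0.41)]
stub_center []
rest [([0.544, -0.266, 0.001], 0.61), ([0.507, 0.113, 0.0], 0.25)]
fixture [([0.508, 0.114, 0.0], 0.74), ([0.491, -0.473, 0.0], 0.55), ([0.382, -0.053, 0.002], 0.52)]
seat [([0.508, 0.115, 0.052], 0.66)]
strap_push [([0.536, 0.23, 0.086], 0.64), ([0.504, 0.396, 0.005], 0.46)]
knob_grip [([0.575, 0.255, 0.127], 0.71), ([0.505, 0.112, 0.001], 0.52), ([0.506, 0.117, 0.051], 0.38)]
```

View pics/scene1.png

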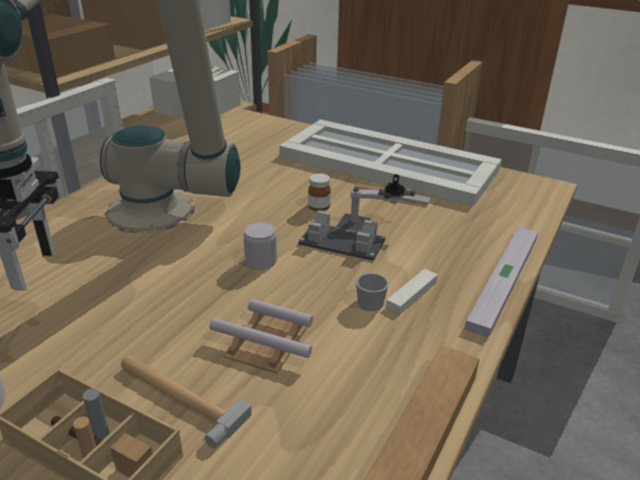

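View pics/side1.png

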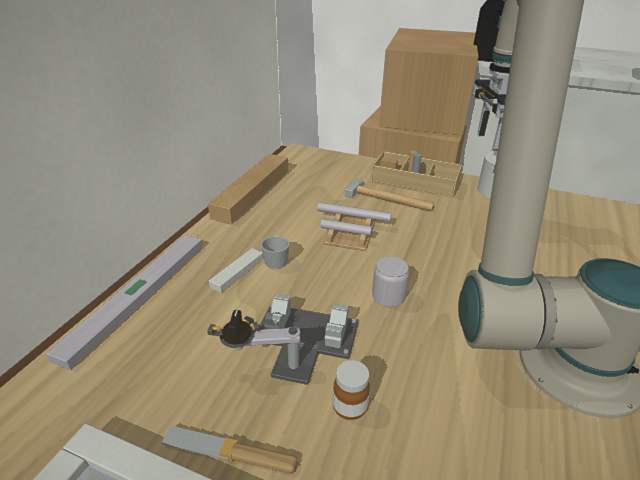

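The scene view shows the rest with the long rod at (260,338), the stub at (280,313), and the fixture at (343,238) with its strap open and the knob at (396,187). The side view agrees: knob at (237,328), tin at (390,282), jar at (351,388). Next I look from near with the wrist camera.

```bash
cat >> h.py <<'E'
def axis_of(thing,cam,z):
    """centre and yaw of an elongated thing from its mask, pixels cast on plane z"""
    k=vision.get_calibration(cam); d=models.regions_of(thing,cam)
    if not d: return None
    v,u=np.nonzero(d[0]['pixels']); P=cast(np.c_[u,v],k,z)
    (c,s,a)=cv2.minAreaRect(P.astype(np.float32)*1000); b=cv2.boxPoints((c,s,a))
    e=max((b[1]-b[0],b[2]-b[1]),key=np.linalg.norm)
    return np.round(np.array(c)/1000,4),np.round(np.array(s)/1000,4),round((np.arctan2(e[1],e[0])+np.pi/2)%np.pi-np.pi/2,4),round(d[0]['score'],2)
def cast(uv,k,z):
    q=k['orientation']; M=R.from_quat([q[1],q[2],q[3],q[0]]).as_matrix()
    uv=np.asarray(uv,float); D=np.c_[(uv[:,0]-k['cx'])/k['fx'],(uv[:,1]-k['cy'])/k['fy'],np.ones(len(uv))]@M.T
    o=np.array(k['position']); return (o+D*((z-o[2])/D[:,2])[:,None])[:,:2]
def marks(cam,*ns):
    for n in ns: print(n,[(np.round(d['at'],4).tolist(),round(d['score'],2)) for d in models.mark_of(n,cam)[:2]])
E
python3 - <<'E'
from h import *
for yaw in (np.pi/2,-np.pi/2):
    print(yaw,[None if (q:=inverse_kinematics(p,down(yaw))) is None else np.round(q,2) for p in ([0.55,-0.306,0.25],[0.506,0.116,0.25])])
yaw=-np.pi/2 if False else np.pi/2
q=[inverse_kinematics([0.55,-0.306,0.3],down(y)) for y in (np.pi/2,-np.pi/2)]
y=[np.pi/2,-np.pi/2][int(np.argmin([abs(a[5]) if a is not None else 9 for a in q]))]
print('yaw',y)
r.move_to([0.50,-0.29,0.32],down(y)); snap('wrist','w1.png')
k=vision.get_calibration('wrist'); print(np.round(k['position'],3),np.round(k['orientation'],3),k['fx'])
print(axis_of('rod_center','wrist',0.037),axis_of('stub_center','wrist',0.037)); marks('wrist','rod_center','stub_center','rest')
r.move_to([0.45,0.13,0.36],down(y)); snap('wrist','w2.png')
k=vision.get_calibration('wrist'); print(np.round(k['position'],3))
marks('wrist','fixture','seat','strap_push','knob_grip'); print(t.current_t())
E
```

```text
1.5707963267948966 [array([-0.62,  0.35,  1.35, -0.  ,  1.44, -2.19]), array([ 0.09,  0.18,  1.59, -0.  ,  1.38, -1.48])]
-1.5707963267948966 [array([-0.62,  0.35,  1.35, -0.  ,  1.44,  0.95]), array([ 0.09,  0.18,  1.59, -0.  ,  1.38,  1.66])]
yaw -1.5707963267948966
[ 0.583 -0.292  0.472] [-0.102 -0.699  0.7    0.103] 377.58808456855695
(array([ 0.5517, -0.3082]), array([0.2041, 0.0239]), np.float32(0.1255), 0.94) (array([ 0.5461, -0.2283]), array([0.1327, 0.0254]), np.float32(0.1329), 0.8)
rod_center [([0.5511, -0.304, 0.0352], 0.72)]
stub_center []
rest [([0.5497, -0.2629, 0.0004], 0.56)]
[0.534 0.128 0.513]
fixture [([0.5047, 0.1206, -0.0039], 0.58), ([0.5458, -0.2642, -0.0007], 0.37)]
seat [([0.5091, 0.1178, 0.053], 0.67)]
strap_push [([0.5388, 0.2296, 0.0856], 0.88), ([0.6643, -0.0696, -0.0004], 0.18)]
knob_grip [([0.5791, 0.254, 0.1251], 0.84)]
4.2083
```

```bash
python3 -c "
import cv2,numpy as np
a=cv2.imread('pics/w1.png');b=cv2.imread('pics/w2.png')
cv2.imwrite('pics/w12.png',np.hstack([cv2.resize(a,(400,300)),cv2.resize(b,(400,300))]))"
```

```text
(no output)
```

View pics/w2.png

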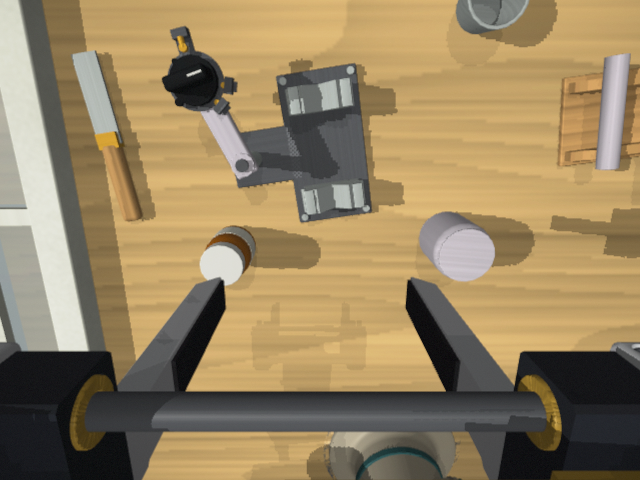

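The wrist view shows the fixture plate with corners at (277,77), (356,65), (371,212), (301,222). The post is at (242,165), the knob at (192,80) and the jar at (228,260), close to the fixture's near-left side. I compute the fixture pose from the plate corners.

```bash
python3 - <<'E'
from h import *
k=vision.get_calibration('wrist')
im=cv2.imread('pics/w2.png')
P=cast([(277,77),(356,65),(371,212),(301,222)],k,0.010); print(np.round(P,4), 'centre',P.mean(0))
e=lambda a,b:(np.round(np.linalg.norm(P[a]-P[b]),4),np.round(np.arctan2(*(P[a]-P[b])[::-1]),4))
print('long',e(0,3),e(1,2),'short',e(0,1),e(3,2))
print('post',cast([(242,165)],k,0.1))
for y in (0.04,): pass
cv2.imwrite('pics/w2c.png',cv2.resize(im[20:240,150:400],None,fx=3,fy=2.7,interpolation=cv2.INTER_CUBIC)[:600])
for n in ('oil_jar','putty_tin','sprig_cup','offcut'): print(n,[np.round(d['at'],3) for d in models.mark_of(n,'wrist')[:1]])
E
```

```text
[[0.5903 0.1754]
 [0.6036 0.0784]
 [0.4198 0.0527]
 [0.406  0.1482]] centre [0.50492747 0.11367655]
long (np.float64(0.1863), np.float64(0.1467)) (np.float64(0.1856), np.float64(0.1393)) short (np.float64(0.0979), np.float64(1.7079)) (np.float64(0.0965), np.float64(1.715))
post [[0.49235899 0.2074311 ]]
oil_jar [array([ 0.369,  0.243, -0.001])]
putty_tin [array([ 0.385, -0.056,  0.002])]
sprig_cup [array([ 0.665, -0.07 ,  0.   ])]
offcut [array([0.508, 0.117, 0.05 ])]
```

View pics/w2c.png

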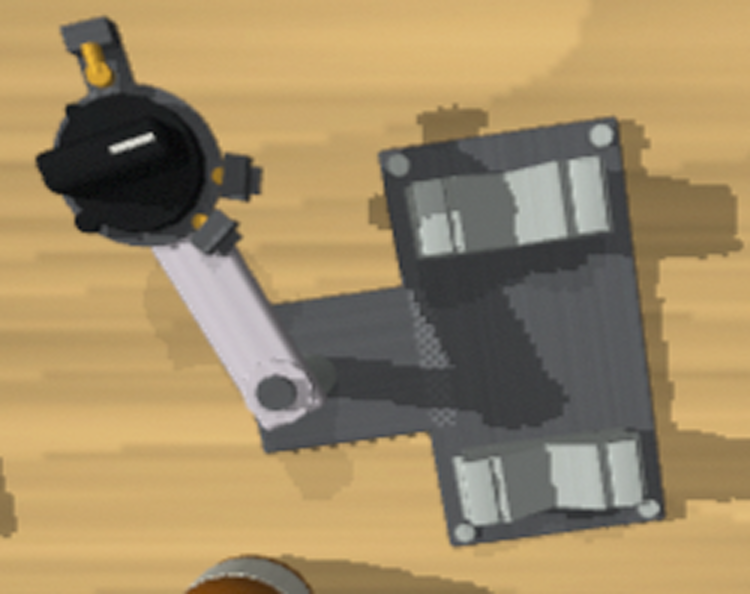

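```bash
python3 - <<'E'
from h import *
k=vision.get_calibration('wrist')
C=cast([(321.7,99.6),(333.3,195.9)],k,0.035); d=C[0]-C[1]; print('crease',C,C.mean(0),np.arctan2(d[1],d[0]))
y=-np.pi/2+0.128; p=np.array([0.5515,-0.3075])
gripper_to(0.06,20)
r.move_to([*p,0.2],down(y)); r.move_l([*p,0.10],vel=.2)
print(r.move_l([*p,0.043],vel=.08,guard=8))
gripper_to(0.0,30); print(t.current_opening(),t.current_finger_force(),t.current_ee_pos(),t.current_wrist_force())
r.move_l([*p,0.06],vel=.05); r.move_l([*p,0.2],vel=.2)
y2=-np.pi/2+0.14
r.move_to([0.5065,0.1155,0.2],down(y2)); snap('wrist','w3.png'); snap('side','s3.png')
print(axis_of('rod_center','wrist',0.194),t.current_opening(),t.current_ee_pos(),t.current_t()); 
print([ (np.round(d['at'],4),d['score']) for d in models.mark_of('seat','wrist')[:1]])
E
```

```text
crease [[0.56231465 0.12116584]
 [0.44647566 0.1058952 ]] [0.50439515 0.11353052] 0.13107063776775804
False
0.023139785688548395 30.000919997692108 [ 0.55145017 -0.30701387  0.04309558] [-0.02424224  1.81071501  1.64030231]
(array([0.5077, 0.1137]), array([0.2027, 0.0242]), np.float32(0.1356), 0.68) 0.022897591108707836 [0.50704951 0.11453218 0.19987977] 12.0833
[]
```

```bash
python3 - <<'E'
from h import *
y2=-np.pi/2+0.138; q=down(y2)
r.move_l([0.505,0.1145,0.085],q,vel=.15)
snap('side','s4.png'); f0=t.current_wrist_force(); 
g=r.move_l([0.505,0.1145,0.054],q,vel=.02,guard=6)
print(g,t.current_ee_pos(),t.current_wrist_force()-f0,t.current_torque(),t.current_t())
im=cv2.imread('pics/s4.png'); cv2.imwrite('pics/s4c.png',np.hstack([cv2.resize(x[220:400,180:420],(400,300)) for x in (im,cv2.cvtColor(snap('side'),cv2.COLOR_RGB2BGR))]))
E
```

```text
True [0.50495844 0.11465166 0.05835526] [0.21839435 0.46695831 6.99587862] [ 0.09235701 -0.03464403  0.10218497] 14.3
```

View pics/s4c.png

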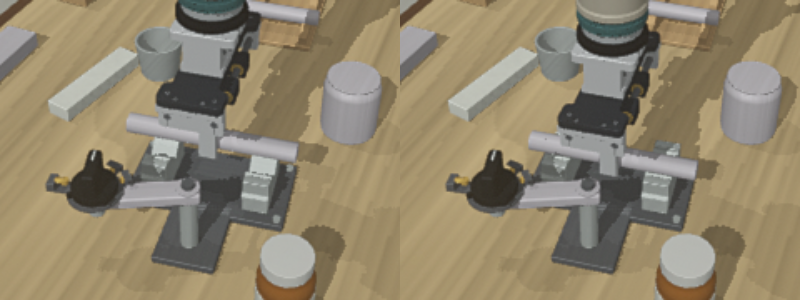

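Contact came at TCP z = 0.0584 with almost no side force. The picture shows the rod across both V-blocks (right panel, ~(610,158)), so it is home. I release, verify, then push the strap closed.

```bash
cat >> h.py <<'E'
YF=0.138; SEAT=np.array([0.505,0.1146]); POST=SEAT+0.095*np.array([-np.sin(YF),np.cos(YF)])
u=lambda a:np.array([np.cos(a),np.sin(a)])
def push(th,off,rad=.038):
    a=YF-np.pi/2+th; return [*(POST+rad*u(a)+off*u(a+np.pi/2)),0.103],down(a)
E
python3 - <<'E'
from h import *
p=t.current_ee_pos()
gripper_to(0.05); r.hold(.3); r.move_l([p[0],p[1],0.2],vel=.12)
snap('wrist'); print(axis_of('rod_center','wrist',0.052)); marks('wrist','rod_center','strap_push','knob_grip')
k=[d['at'] for d in models.mark_of('knob_grip','wrist')[:1]]
if k:
    d=np.array(k[0][:2])-POST; print('theta',np.arctan2(d[1],d[0])-YF+np.pi/2,np.linalg.norm(d))
print(POST,t.current_t())
gripper_to(0.0,20)
P,q=push(1.92,.045); print(P); r.move_to([P[0],P[1],.2],q); snap('wrist','w5.png'); marks('wrist','strap_push','knob_grip')
print(np.round(t.current_joints(),2),t.current_t())
E
```

```text
(array([0.5033, 0.1139]), array([0.2074, 0.0248]), np.float32(0.1488), 0.89)
rod_center [([0.5078, 0.1149, 0.0501], 0.75)]
strap_push [([0.5389, 0.231, 0.0848], 0.75)]
knob_grip [([0.5787, 0.2535, 0.1251], 0.76)]
theta 1.909440740042854 0.09765286941696494
[0.49193157 0.20869684] 16.9083
[np.float64(0.5044430436978732), np.float64(0.2662508459620207), 0.103]
strap_push []
knob_grip [([0.5809, 0.2536, 0.1264], 0.97)]
[ 0.36  0.29  1.57 -0.    1.29 -0.12] 19.3833
```

View pics/w5.png

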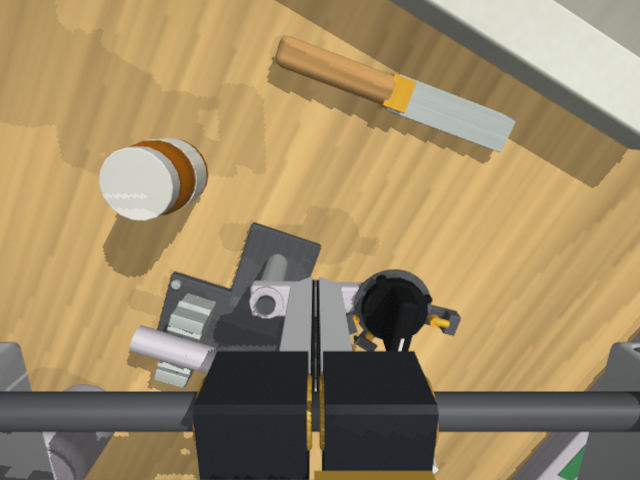

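The picture shows the closed fingertips at (317,282), above the opening side of the bar. The boss is at (267,302), the knob at (393,310) and the bracketed parts lie on the other side. The way down is free.

```bash
python3 - <<'E'
from h import *
P,q=push(1.92,.045); r.move_l([P[0],P[1],.12],q,vel=.15); print(r.move_l(P,q,vel=.06,guard=5))
P,q=push(1.91,.022,.038); r.move_l(P,q,vel=.05); f0=t.current_wrist_force()
for th in np.arange(1.7,0.05,-0.2):
    P,q=push(th,.021); r.move_l(P,q,vel=.035)
print('f',t.current_wrist_force()-f0,t.current_t())
for th in (0.06,0.02,-0.02,-0.06):
    P,q=push(th,.021); g=r.move_l(P,q,vel=.015,guard=7); print(th,g,t.current_wrist_force()-f0)
    if g: break
print(t.current_ee_pos(),t.current_t())
P,q=push(0.15,.045); r.move_l(P,q,vel=.06); r.move_l([P[0],P[1],.2],vel=.15)
snap('side','s6.png'); marks('side','knob_grip','strap_push')
E
```

```text
False
f [1.38020978 2.09979719 1.29291869] 24.75
0.06 False [ 2.70432924  2.12064041 -0.0351009 ]
0.02 False [ 4.22179203  3.79104412 -1.48093642]
-0.02 False [ 6.94575626  4.97439632 -4.70324025]
-0.06 False [10.07120263  5.80663444 -5.66718646]
[0.52069245 0.17434005 0.10349312] 25.8167
knob_grip [([0.5058, 0.1223, 0.1276], 0.92)]
strap_push [([0.4998, 0.1661, 0.0854], 0.64), ([0.5082, 0.1106, 0.0016], 0.61)]
```

The force rose steadily to 10 N at the stop, so the strap should be closed. I check from above and measure the bar's yaw.

```bash
python3 - <<'E'
from h import *
gripper_to(0.05,20)
q=down(-np.pi/2+YF); r.move_to([SEAT[0]-.085,SEAT[1]-.012,0.26],q); im=snap('wrist')
k=vision.get_calibration('wrist'); marks('wrist','knob_grip','strap_push','pad'); print(axis_of('knob_grip','wrist',.135))
M=R.from_quat(np.roll(k['orientation'],-1)).as_matrix()
def px(p): c=M.T@(np.array(p)-k['position']); return c[:2]/c[2]*k['fx']+[k['cx'],k['cy']]
a,b=px([*SEAT,.135]).astype(int); print(a,b,px([*SEAT,.135]),np.round(k['position'],4),t.current_t())
np.save('pics/o.npy',[a-100,b-75])
cv2.imwrite('pics/w7.png',cv2.resize(im[b-75:b+75,a-100:a+100,::-1],(800,600),interpolation=cv2.INTER_CUBIC))
E
```

```text
knob_grip [([0.5096, 0.117, 0.1257], 0.8)]
strap_push [([0.5037, 0.165, 0.0863], 0.88)]
pad [([0.5076, 0.1171, 0.1244], 0.56)]
(array([0.5055, 0.1143]), array([0.043 , 0.0423]), np.float32(1.2606), 0.69)
314 123 [314.20895689 123.1612425 ] [0.5037 0.1134 0.4128] 29.3
```

View pics/w7.png

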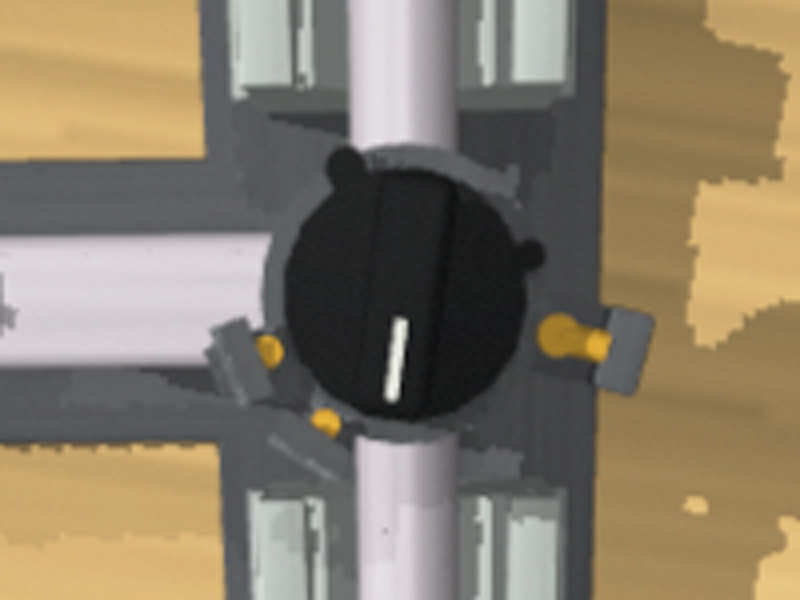

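The view from above shows the strap closed over the rod. The knob centre is at about (406,292), the grip bar is tilted 0.115 rad clockwise from the groove, and the rim bumps are at (345,165) and (530,255). The pins are at (555,335), (268,350) and (325,422), so by geometry the click should come about 2.3 rad clockwise. The joint 6 range allows the whole turn in one grasp, starting from q6 ≈ -1.5. I turn in steps and watch the torque.

```bash
cat > turn.py <<'E'
from h import *
def turn(step,n,stop=None):
    out=[]
    for i in range(n):
        q=np.array(t.current_joints()); q[5]+=step if i or True else 0; r.movej(q)
        m=t.current_torque()[2]; out.append((round(t.current_joints()[5],3),round(float(m),3)))
        if stop and stop(out): break
    return out
E
python3 - <<'E'
from turn import *
k=np.array([.506,.114]); q=down(np.pi/2+0.02)
r.move_to([*k,.20],q); print(np.round(t.current_joints(),3))
r.move_l([*k,.15],vel=.12); print(r.move_l([*k,.1345],vel=.04,guard=6))
m0=t.current_torque(); f0=t.current_wrist_force()
gripper_to(0.0,55); print(t.current_opening(),t.current_finger_force(),np.round(t.current_torque()-m0,3),np.round(t.current_wrist_force()-f0,2),m0[2])
t0=t.current_t(); print(turn(.15,7),t.current_t()-t0,np.round(t.current_wrist_force()-f0,2))
E
```

```text
[ 0.087  0.211  1.673  0.     1.258 -1.503]
False
0.013482604719530274 54.98392939567566 [ 0.827  0.053 -0.088] [-0.09  3.77 -0.05] 0.0427157865776653
[(np.float64(-1.356), -0.024), (np.float64(-1.211), 0.009), (np.float64(-1.067), -0.071), (np.float64(-0.923), -0.057), (np.float64(-0.779), 0.002), (np.float64(-0.635), -0.009), (np.float64(-0.491), -0.002)] 1.8667000000000016 [ 1.18  2.18 -1.23]
```

```bash
python3 - <<'E'
from turn import *
def stop(o):
    m=[x[1] for x in o]; return max(m)>.13 and m[-1]<max(m)-.12 or o[-1][0]>0.72
t0=t.current_t(); print([tuple(map(float,x)) for x in turn(.08,20,stop)],t.current_t()-t0,t.current_t(),t.current_wrist_force(),t.current_opening())
E
```

```text
[(-0.416, -0.038), (-0.34, -0.039), (-0.263, -0.034), (-0.187, -0.043), (-0.11, -0.028), (-0.033, -0.078), (0.043, 0.039), (0.12, 0.005), (0.196, -0.054), (0.273, 0.026), (0.35, -0.046), (0.426, -0.015), (0.503, -0.102), (0.579, 0.225), (0.656, 0.255), (0.733, -0.104)] 4.0 39.4667 [ 0.83840227  3.41126721 -0.29403328] 0.013535592099597595
```

The torque rose to 0.255 N·m and then dropped near q6 ≈ 0.69, which is the crest and matches the geometry. I turn a little further to settle past the snap, then release and look.

```bash
python3 - <<'E'
from turn import *
print([tuple(map(float,x)) for x in turn(.08,2)])
gripper_to(0.05,20); r.hold(.2)
p=t.current_ee_pos(); r.move_l([p[0],p[1],.2],vel=.12)
r.move_to([SEAT[0]-.085,SEAT[1]-.012,0.26],down(-np.pi/2+YF)); im=snap('wrist')
o=np.load('pics/o.npy'); cv2.imwrite('pics/w8.png',cv2.resize(im[o[1]:o[1]+150,o[0]:o[0]+200,::-1],(800,600),interpolation=cv2.INTER_CUBIC)); marks('wrist','knob_grip','stub_center','rod_center'); print(t.current_t())
E
```

```text
[(0.81, -0.071), (0.887, -0.083)]
knob_grip [([0.5085, 0.1137, 0.1256], 0.92)]
stub_center []
rod_center []
42.4333
```

View pics/w8.png

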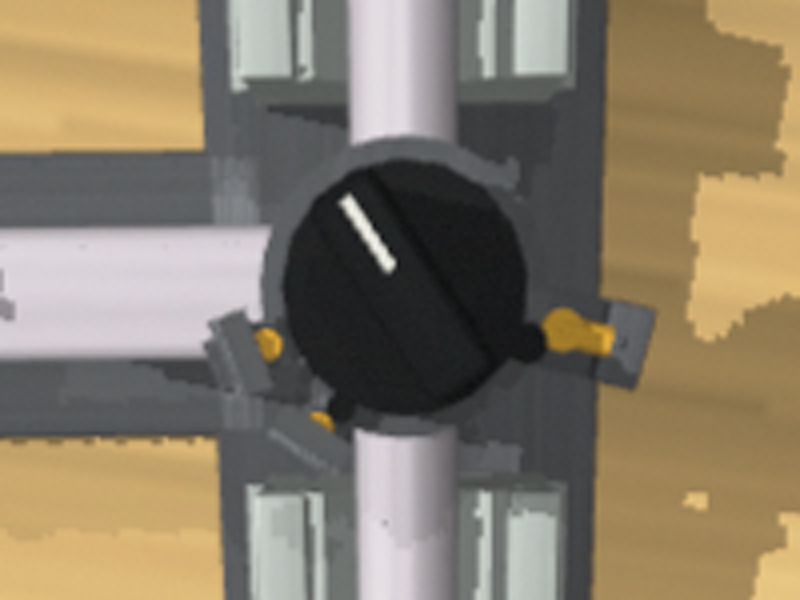

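The knob has turned about 2.42 rad. Bump A is past the detent at (528,342). Bump B, at (342,408), has only partly pushed the telltale pin (320,420), about 1 mm out. Turning on 0.16 rad more centres the bump on that pin, and the overrun is still about 0.35 rad beyond that.

```bash
python3 - <<'E'
from turn import *
k=np.array([.5063,.1143]); q=down(np.pi/2+0.02-2.40)
r.move_to([*k,.20],q); print(np.round(t.current_joints(),3))
r.move_l([*k,.15],vel=.12); print(r.move_l([*k,.1345],vel=.04,guard=6))
gripper_to(0.0,55); print(t.current_opening(),[tuple(map(float,x)) for x in turn(.08,2)])
gripper_to(0.05,20); r.hold(.2)
p=t.current_ee_pos(); r.move_l([p[0],p[1],.2],vel=.12)
r.move_to([SEAT[0]-.085,SEAT[1]-.012,0.26],down(-np.pi/2+YF)); im=snap('wrist')
o=np.load('pics/o.npy'); cv2.imwrite('pics/w9.png',cv2.resize(im[o[1]:o[1]+150,o[0]:o[0]+200,::-1],(800,600),interpolation=cv2.INTER_CUBIC)); print(t.current_t())
snap('scene'); marks('scene','stub_center')
E
```

```text
[ 0.088  0.213  1.672 -0.     1.259  0.899]
False
0.013550299368363421 [(0.976, -0.069), (1.053, -0.12)]
47.5083
stub_center [([0.5483, -0.2281, 0.0372], 0.9), ([0.5006, 0.1643, 0.0859], 0.41)]
```

View pics/w9.png

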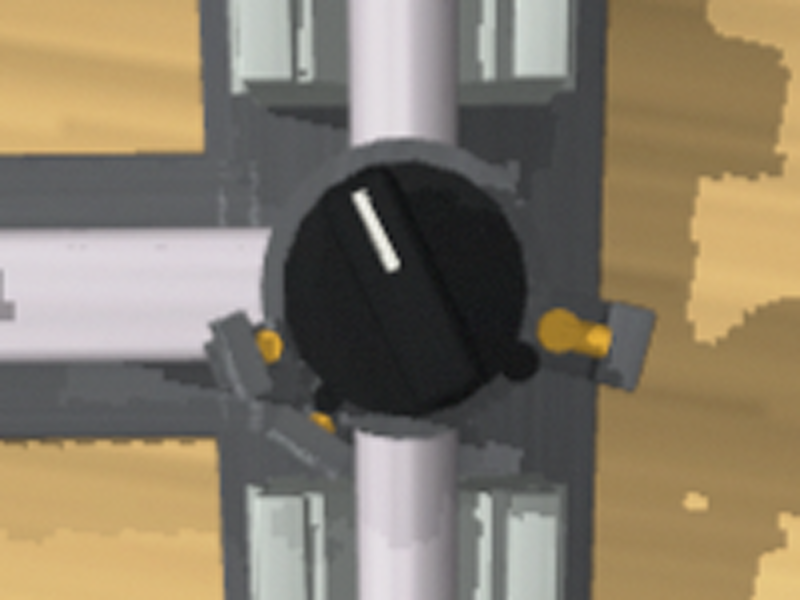

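The detent ball is back at (560,332) with bump A past it. Bump B, at (328,395), has swept past the telltale pin, and the overrun pin at (268,345) is untouched. The strap is closed and the stub is where it was, so I hand in.

```bash
python3 -c "
from h import *
print(r.sign_off())"
```

```text
the job is handed in; nothing more can be done
None
```

I handed the job in at about 47.5 s, but no verdict came back: the longer rod lies home and centred in the V-blocks, the strap is closed against its stop, the knob is turned just past its click with the overrun pin untouched, the shorter rod did not move, and the pad's force on the rod was not measured.

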